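# Put the steel parallel away and slide the stiff case lid home

## Robot

A 7-joint arm with a two-finger parallel gripper is mounted at the origin on the work surface. World frame = base frame: x ahead of the robot, y to its left, z up, the work surface at z = 0. Lengths are in m, angles in rad, forces in N, time in s.
With the tool pointing down it reaches from about 0.35 to 0.9 m from the base axis. Payload 8.1 kg.
Tool frame: the origin (TCP) lies on the centre line of the jaws, within the pads' length; the fingertips stand 17 mm ahead of it and the grasp point (between the pads) lies 2 mm behind it; z points along the fingers, y is the direction in which the jaws open and shut (so a half turn about z gives the same grasp; the last joint's range is limited). The gripper opens to 92 mm and grips with 3 to 60 N. Pads are 19 mm wide; open, the fingers measure 130 mm over their backs; the gripper's body (75 mm by 190 mm) begins 47 mm behind the grasp point.
Start: joints at [1.079, 0.434, 0.025, 1.573, -0.012, 1.134, -0.075], TCP at [0.237, -0.578, 0.244] pointing down, gripper open.
Joint ranges: [-2.62, 2.62], [-0.44, 2.09], [-1.27, 1.32], [0.08, 2.57], [-1.32, 4.46], [0.12, 2], [-2.74, 2.74]. Speed limits (rad/s): [2.22, 2.22, 3.01, 3.01, 3.14, 3.14, 3.14].

## Interface

Orientations are given as a rotation vector (axis times angle).
In Python, from cell import arm, imaging, job gives the robot as it stands.
- The arm moves only by the tool jog_arm, never from a script. Its argument "moves" is a list of rows, each an object with "fingers": the closure, from -1 (fully open) to 1 (shut); "xyz": the shift along the tool's x, y, z in cm, a list of three; "angular": the turn, a rotation vector about the tool's x, y, z in rad, a list of three. In form: [{"fingers": fingers, "xyz": [dx, dy, dz], "angular": [ax, ay, az]}, ...]. A call has 1 to 12 rows; each row is the pose to reach, as a shift and turn from the pose commanded when the call began, along the tool's axes at that moment; what a row does not reach only later rows make up. A row lasts 1/8 s, in which the tool goes at most 62.5 mm and 10.7 degrees, less where a joint would pass 70% of its speed; a pose out of reach is approached as far as the arm can. A call with a gripper value outside its range is refused whole. The fingers move at their own pace and stop on an object; "grip_force" is the grip in N (left out, the last holds). Time passes only in rows, so rows that repeat a pose let the fingers close. It gives the time, the measured TCP pose, the force and the opening at its end, in the units of the state.
- arm.observe(): the state, without advancing time (a new reading comes with each control period).
- imaging.get_image(name): name is "side" or "top" or "wrist"; returns the picture (400x640x3 uint8, red, green, blue); there is no depth.
- imaging.camera_params(name): a dict with "fx", "fy", "cx", "cy" (pixels), "rvec" (rotation vector, rad) and "tvec" (3), from world to camera coordinates, as OpenCV has them; the wrist camera has in their place "hand_eye" (4x4, takes a point from camera to tool coordinates, whose origin is the TCP and whose axes are the flange's). Camera axes: x right, y down, z forward; pixel columns grow to the right and rows downward; lengths in m; the calibration is good to about 2 mm. A picture is of the moment at which its call begins: read the wrist's pose just before it. camera_params takes no time and is no camera call.
- job.sign_off(): hands the job in, once; it reports no verdict.
The state is a dict: "clock": time; "joints": joint angles; "dq": joint speeds; "joint_efforts": joint torques, N m; "position": TCP position; "ee_rot": TCP orientation; "force": force on the tool from outside, world axes, zero at the start; "ft_torque": the same for the moment, N m; "width": opening from 0.0 (shut) to 1.0 (fully open).
Only numpy, scipy, OpenCV 4.12 (cv2) and the standard library are available. Lean on these libraries where they do the work, as an engineer would, in place of code of your own. Each camera call takes 0.05 s, during which the arm holds its last target. There are 200 camera calls.

## Task

Lay the loose steel parallel back in the open wooden case beside its mate, then slide the case's stiff lid fully home. The case skids on the bench sooner than its lid moves, so bring it up square against the wooden planing stop, push the lid shut against that without ramming it, and leave the closed case standing there. Leave the jar, screwdriver and beaker alone.

Things in the scene. Friction and masses are not known exactly. Their poses are not given: they have to be found in the camera images.
- case: Loose wooden case, 200 long (its x) x 120 wide (y) x 50 high (mm), about 0.6 kg. Origin: centre of underside, z up; +x points to its closed end, which belongs against the stop; its lid slides out towards -x. Walls 10 thick, inside 180 x 100, floor 8 above the underside, lid's underside 36 above it. It skids on the bench at about 3 to 9 N, always less than its lid needs
- low_end (a point): middle of the top edge of the case's low end wall (x = -100, z = 36 in the case's frame). This wall is only 36 high and the lid runs over it, in grooves of the side walls; the other three walls are 50 high
- mate (a point): middle of the top of the other parallel (100 x 16 x 22), fixed in the case along x at x = 25, y = 38 (case frame), top 30 above the underside. Beside it at y = 27 stands a rib 4 thick, top 16 above the underside; the floor from y = -50 to y = 25 is free for the loose one
- case_seat (a point): point on the free floor of the case (x = 25, y = -12, z = 8 in the case's frame) where the loose parallel can lie along x, under no part of the lid at its start
- case_far (a point): bottom edge middle of the case's closed end (x = 100 in its frame), the face meant to bear on the planing stop
- lid (a joint): the lid's slide, in m: 0 = fully home (lid end flush with the case's low end), growing as it stands out towards the case's -x; 0.13 to 0.15 at the start, 0.16 at most. It has no spring, stays where it is left and takes about 11 N to move. Nudged sideways at its outer end, lid and case turn together on the bench, about a point some 270 from that end.
- lid_end (a point): middle of the lid's outer end face, the upright edge to push on, 40 above the bench. Lid 190 x 107 x 7.5, top 44 above the bench; a batten across its top, 70 along y x 8 x 6 high, centred 16 inside this end, tops out at 50. With the lid flush, a finger reaching lower than 36 also meets the case's end wall
- parallel: Loose ground steel bar 100 long (its x) x 16 wide (its y) x 22 high, 0.27 kg, lying on the bench on its 16 mm wide side; origin: centre of the underside
- stop: Planing stop: hardwood batten bolted to the bench, 240 long (its y) x 45 thick x 45 high. Origin: middle of the bottom edge of its working face; the face is upright, spans y = -120 to 120 and looks along its -x, towards the case; the batten lies at +x.
- jar: bystander: squat amber jar with a dark lid, 66 diameter x 70 high, standing; origin: centre of its foot
- screwdriver: bystander: screwdriver lying on the bench beyond the work, about 200 long along its x; origin: centre of its underside
- beaker: bystander: plastic beaker, 72 diameter x 85 high, standing; origin: centre of its foot
There are look-alikes about, which are no part of the job. What is meant by the parallel is not red, and is the larger of those in its own colour.

How it is judged:
On the way, in this order (a step that is already met when the one before it is completed fails the run):
1. the loose parallel lies on the floor of the case, released, with the lid still open (z of parallel in the frame of case between 0.004 and 0.022 m and x of parallel in the frame of case between -0.09 and 0.09 m and y of parallel in the frame of case between -0.05 and 0.026 m and contact force between the fingers and parallel below 0.2 N and value of joint lid above 0.08 m), for 0.2 s.
2. the lid is fully home (value of joint lid below 0.003 m), for 0.2 s.
At the end, for the whole second after the job is handed in: The lid is within 3 mm of fully home, the loose parallel is in the compartment, and the case stands at rest and upright on the bench with its closed end within 10 mm of the planing stop's face, within 100 mm of the stop's middle, and square to it within 0.08 rad (value of joint lid below 0.003 m and z of parallel in the frame of case between 0.004 and 0.022 m and x of parallel in the frame of case between -0.09 and 0.09 m and y of parallel in the frame of case between -0.05 and 0.026 m and x of case_far in the frame of stop above -0.01 m and y of case_far in the frame of stop between -0.1 and 0.1 m and angle between the x axis of case and the x axis of stop, either way round below 0.08 rad and angle between case's own z axis and vertical below 0.05 rad and linear speed of case below 0.01 m/s); the robot touches nothing.
It fails at once if the case or its lid is rammed: pressed with more than 50 N (contact force between any of the fingers, the arm and case above 50 N).
It fails at once if the case is tipped (angle between case's own z axis and vertical above 0.2 rad).
It fails at once if a bystander is moved more than 25 mm (distance of any of jar, screwdriver, beaker from where it was at the start of the episode above 0.025 m).
It also fails if it takes over 66 s, if anything falls off the work surface, if the arm or the gripper's body presses on something with over 40 N, if the wrist force passes 120 N, or if a joint passes its speed limit or range.

## Working session

There is one attempt and no reset: what is moved stays moved. The work goes in short steps, Python scripts to look and compute and a tool call to move; the robot and the scene stay as the last step left them, time stands still between calls to the robot, and variables do not carry over. Pictures are saved under pics/ and viewed, about 8 in all and at most 12, crops included, and the job is handed in when it is done.

Besides the shell and the picture viewer there is one more tool, called after "Request:" as name(argument=value, ...), one argument or row to a line, values as JSON. jog_arm: Moves the arm, as the interface text tells. Its arguments: {"type":"object","properties":{"moves":{"type":"array"},"grip_force":{"type":"number"}},"required":["moves"]}

```bash
mkdir -p pics; ls; python3 - <<'E'
from cell import arm, imaging, job
import cv2,numpy as np
for n in ("top","side"):
    p=imaging.camera_params(n); print(n,p)
    cv2.imwrite(f"pics/{n}0.png",imaging.get_image(n)[:,:,::-1])
print(imaging.camera_params("wrist")); print(arm.observe())
E
```

```text
pics
top {'fx': 411.72009294891683, 'fy': 411.72009294891683, 'cx': 317.1072517884064, 'cy': 197.54823153058175, 'rvec': array([ 2.18822299, -2.13975875,  0.09103173]), 'tvec': array([0.05862375, 0.59369608, 1.14105872])}
side {'fx': 366.5141707978857, 'fy': 366.5141707978857, 'cx': 313.23765607278796, 'cy': 205.47422900223734, 'rvec': array([ 1.0324167 , -2.34874896,  1.10004572]), 'tvec': array([0.43638589, 0.28852774, 0.75106634])}
{'fx': 296.8125734571365, 'fy': 296.8125734571365, 'cx': 316.7081309586073, 'cy': 201.9038623124012, 'hand_eye': array([[ 3.95604866e-04, -9.67209056e-01, -2.53981268e-01,
         6.73064354e-02],
       [ 9.99999774e-01,  2.44526530e-04,  6.26410378e-04,
         9.93926449e-05],
       [-5.43764633e-04, -2.53981459e-01,  9.67208934e-01,
        -1.41253680e-01],
       [ 0.00000000e+00,  0.00000000e+00,  0.00000000e+00,
         1.00000000e+00]])}
{'clock': 0.1, 'joints': array([ 1.07936857,  0.43515407,  0.02497141,  1.57397044, -0.0115918 ,
        1.13400153, -0.07510843]), 'dq': array([-0.00134656, -0.00246133,  0.00044818, -0.0012704 , -0.0001628 ,
       -0.00049726, -0.00038758]), 'joint_efforts': array([ 2.32361461e-03, -6.69131899e+01,  9.87520739e-01, -3.15151119e+01,
       -6.06531906e-02,  3.73431772e-02, -2.82631919e-05]), 'position': array([ 0.23673463, -0.57797902,  0.24303673]), 'ee_rot': array([-3.08112489e+00, -6.06560983e-01,  6.24500364e-04]), 'force': array([ 0.76891856,  0.16658501, -0.46765562]), 'ft_torque': array([0.04272536, 0.00164999, 0.00410883]), 'width': 0.9974217380246196}
```

View pics/top0.png

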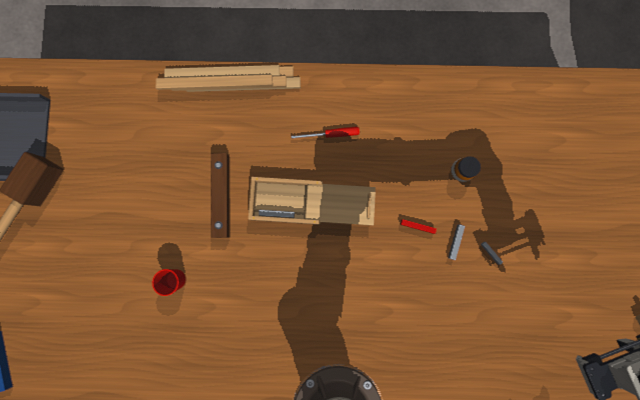

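View pics/side0.png

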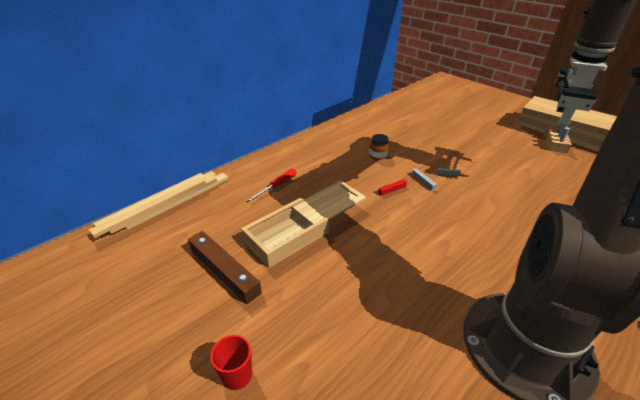

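```bash
cat > h.py <<'E'
import numpy as np, cv2
from cell import arm, imaging, job
from scipy.spatial.transform import Rotation as R
def pose():
    s=arm.observe(); return s['position'],R.from_rotvec(s['ee_rot']).as_matrix(),s
def unproj(name,uv,z):
    p=imaging.camera_params(name)
    if name=='wrist':
        t,Rt,_=pose(); H=p['hand_eye']; M=Rt@H[:3,:3]; c=t+Rt@H[:3,3]
    else:
        Rc=R.from_rotvec(p['rvec']).as_matrix(); M=Rc.T; c=-M@p['tvec']
    out=[]
    for (u,v) in np.atleast_2d(uv):
        d=M@np.array([(u-p['cx'])/p['fx'],(v-p['cy'])/p['fy'],1]); out.append(c+d*(z-c[2])/d[2])
    return np.array(out)
def proj(name,X):
    p=imaging.camera_params(name)
    if name=='wrist':
        t,Rt,_=pose(); H=p['hand_eye']; M=Rt@H[:3,:3]; c=t+Rt@H[:3,3]
    else:
        Rc=R.from_rotvec(p['rvec']).as_matrix(); M=Rc.T; c=-M@p['tvec']
    q=(np.atleast_2d(X)-c)@M
    return np.c_[p['fx']*q[:,0]/q[:,2]+p['cx'],p['fy']*q[:,1]/q[:,2]+p['cy']]
def rel(target):  # tool-frame shift in cm to target
    t,Rt,_=pose(); return Rt.T@(np.array(target)-t)*100
E
python3 - <<'E'
from h import *
im=cv2.imread('pics/top0.png')
a=cv2.resize(im[140:250,200:400],None,fx=4,fy=4,interpolation=cv2.INTER_CUBIC)
cv2.imwrite('pics/c1.png',a)
b=cv2.resize(im[205:275,390:550],None,fx=5,fy=5,interpolation=cv2.INTER_CUBIC)
cv2.imwrite('pics/c2.png',b)
print(pose()[1])
E
```

```text
[[ 9.25381355e-01  3.79036845e-01 -6.47216693e-04]
 [ 3.79037374e-01 -9.25380549e-01  1.22849203e-03]
 [-1.33277994e-04 -1.38214294e-03 -9.99999036e-01]]
```

View pics/c1.png

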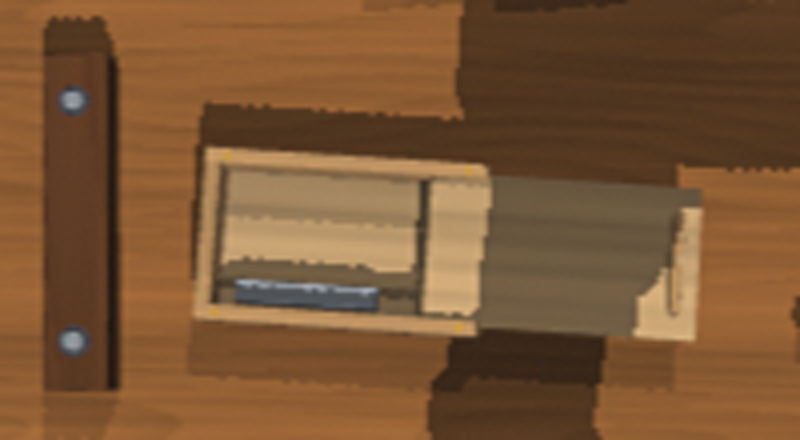

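View pics/c2.png

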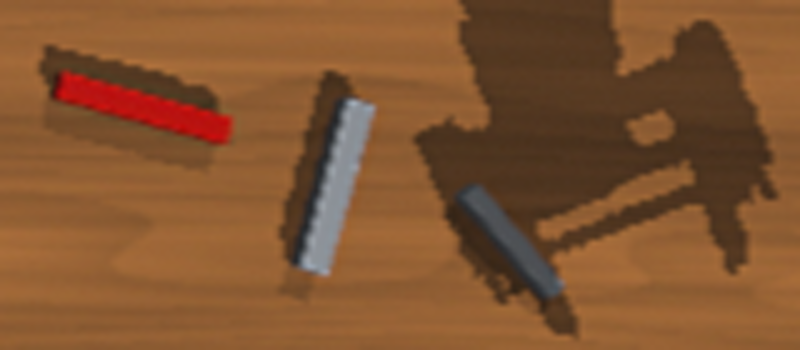

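```bash
python3 - <<'E'
from h import *
def c1(l): return [(200+u/4-.375,140+v/4-.375) for u,v in l]
def c2(l): return [(390+u/5-.4,205+v/5-.4) for u,v in l]
b=unproj('top',c2([(347,98),(375,103),(328,275),(299,267)]),.022)
print('bar',b.round(4),b.mean(0).round(4)); m=(b[0]+b[1]-b[2]-b[3])/2; print(np.linalg.norm(m),np.linalg.norm(b[0]-b[1]),np.degrees(np.arctan2(m[1],m[0])))
d=unproj('top',c2([(472,187),(553,297)]),.015);print('dark',np.linalg.norm(d[0]-d[1]))
c=unproj('top',c1([(207,147),(193,320),(478,335),(490,166)]),.05);print('case',c.round(4))
ax=(c[0]+c[1]-c[2]-c[3])/2;print(np.linalg.norm(ax),np.linalg.norm(c[0]-c[1]),'yaw',np.degrees(np.arctan2(ax[1],ax[0])),np.degrees(np.arctan2(*(c[0]-c[1])[[1,0]]))-90, 'ctr',c.mean(0))
l=unproj('top',c1([(702,190),(694,341)]),.044);print('lid end',l,l.mean(0),np.linalg.norm(l[0]-l[1]))
s=unproj('top',c1([(106,20),(107,389)]),.045);print('stop top',s,np.linalg.norm(s[0]-s[1]),np.degrees(np.arctan2(*(s[0]-s[1])[[1,0]])))
print('stop bot',unproj('top',c1([(118,60),(119,389)]),0))
print('mate',unproj('top',c1([(235,282),(378,289)]),.03))
print('bystanders jar',unproj('top',[(467,168)],.07),'scr',unproj('top',[(291,137),(359,130)],.01))
E
```

```text
bar [[ 0.5259 -0.3314  0.022 ]
 [ 0.5235 -0.3471  0.022 ]
 [ 0.4264 -0.3197  0.022 ]
 [ 0.4305 -0.3035  0.022 ]] [ 0.4766 -0.3254  0.022 ]
0.10015792529679765 0.01593580132829429 -16.020910484203693
dark 0.07512601822793667
case [[0.6461 0.2579 0.05  ]
 [0.5243 0.263  0.05  ]
 [0.5183 0.0643 0.05  ]
 [0.6368 0.0586 0.05  ]]
0.1991347833880739 0.12190876050929587 yaw 87.8113030991951 -92.37370625265144 ctr [0.58136352 0.16095079 0.05      ]
lid end [[ 0.62379384 -0.09066248  0.044     ]
 [ 0.51775237 -0.08607847  0.044     ]] [ 0.5707731  -0.08837048  0.044     ] 0.10614050097672871
stop top [[0.73664665 0.33448141 0.045     ]
 [0.4750796  0.32204215 0.045     ]] 0.2618626655743601 2.7227465707219407
stop bot [[0.71691866 0.33522743 0.        ]
 [0.47518827 0.32382583 0.        ]]
mate [[0.5526998  0.23781628 0.03      ]
 [0.54998103 0.13610371 0.03      ]]
bystanders jar [[ 0.67889502 -0.33917322  0.07      ]] scr [[ 0.77113609  0.15298301  0.01      ]
 [ 0.79602404 -0.04614387  0.01      ]]
```

Look-alikes: the red bar (418,226) is out by colour. The dark grey bar (508,253 in the frame) measures 75 mm. The bright grey bar (457,241) measures 100 x 16 mm, so that is the parallel. The case and stop sizes also check out: case 199 x 122, yaw 87.7°; stop normal about 92.7°; gap about 65 mm.

Request:
jog_arm(
  moves=[
    {"fingers":-1,"xyz":[31.8,-14.3,13],"angular":[0,0,0.668]},
    {"fingers":-1,"xyz":[31.8,-14.3,13],"angular":[0,0,0.668]},
    {"fingers":-1,"xyz":[31.8,-14.3,13],"angular":[0,0,0.668]},
    {"fingers":-1,"xyz":[31.8,-14.3,13],"angular":[0,0,0.668]},
    {"fingers":-1,"xyz":[31.8,-14.3,13],"angular":[0,0,0.668]},
    {"fingers":-1,"xyz":[31.8,-14.3,13],"angular":[0,0,0.668]},
    {"fingers":-1,"xyz":[31.8,-14.3,13],"angular":[0,0,0.668]},
    {"fingers":-1,"xyz":[31.8,-14.3,13],"angular":[0,0,0.668]},
    {"fingers":-1,"xyz":[31.8,-14.3,13],"angular":[0,0,0.668]},
  ],
)

```text
clock: 1.23
position: [0.476, -0.3271, 0.1141]
ee_rot: [3.11, -0.441, 0.0]
force: [0.1, 0.1, -0.1]
width: 0.996
```

```bash
python3 - <<'E'
from h import *
im=imaging.get_image('wrist'); cv2.imwrite('pics/w1.png',im[:,:,::-1])
t,Rt,s=pose(); print(t,np.degrees(np.arctan2(Rt[1,0],Rt[0,0])),Rt[:,2],s['joints'],s['clock'])
print(proj('wrist',[[.4766,-.3254,.022]]),rel([.4766,-.3254,.025]))
E
```

```text
[ 0.47606909 -0.32705514  0.11414248] -16.147872147836058 [ 1.54402828e-04 -8.56385183e-04 -9.99999621e-01] [ 0.4480605   0.49524908  0.08501693  1.84166725 -0.05501812  0.80638241
 -1.2916503 ] 1.275
[[313.6928146  209.36380741]] [ 1.51840212e-03 -1.80699757e-01  8.91411091e+00]
```

View pics/w1.png

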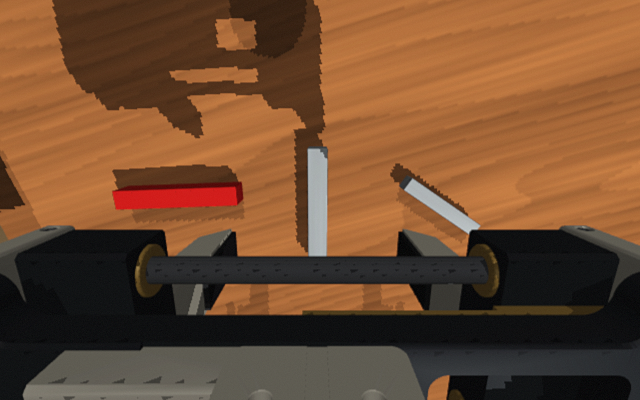

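The bright bar lies straight between the jaws (columns 308–327, jaw centre about 317). The red bar's end at column 242 is close to where the open finger would come down, so I'll narrow the jaws before descending.

Request:
jog_arm(
  grip_force=30,
  moves=[
    {"fingers":0,"xyz":[0,0,1.5],"angular":[0,0,0]},
    {"fingers":0,"xyz":[0,0,3],"angular":[0,0,0]},
    {"fingers":0,"xyz":[0,0,5],"angular":[0,0,0]},
    {"fingers":0,"xyz":[0,0,7],"angular":[0,0,0]},
    {"fingers":0,"xyz":[0,0,9],"angular":[0,0,0]},
    {"fingers":0,"xyz":[0,0,9],"angular":[0,0,0]},
    {"fingers":0,"xyz":[0,0,9],"angular":[0,0,0]},
    {"fingers":1,"xyz":[0,0,9],"angular":[0,0,0]},
    {"fingers":1,"xyz":[0,0,9],"angular":[0,0,0]},
    {"fingers":1,"xyz":[0,0,9],"angular":[0,0,0]},
    {"fingers":1,"xyz":[0,0,9],"angular":[0,0,0]},
  ],
)

```text
clock: 2.65
position: [0.4771, -0.3259, 0.0241]
ee_rot: [3.11, -0.437, 0.001]
force: [-0.7, -1.0, 2.8]
width: 0.172
```

Request:
jog_arm(
  moves=[
    {"fingers":1,"xyz":[0,0,-4],"angular":[0,0,0]},
    {"fingers":1,"xyz":[0,0,-8],"angular":[0,0,0]},
    {"fingers":1,"xyz":[0,0,-12],"angular":[0,0,0]},
    {"fingers":1,"xyz":[0,0,-12],"angular":[0,0,0]},
  ],
)

```text
clock: 3.15
position: [0.4785, -0.3264, 0.1465]
ee_rot: [3.109, -0.437, 0.008]
force: [0.3, 1.1, -3.8]
width: 0.171
```

```bash
python3 - <<'E'
from h import *
t,Rt,s=pose(); print(t,np.degrees(np.arctan2(Rt[1,0],Rt[0,0])),s['width'],s['force'])
print(rel([.5944,.1855,.14]))
E
```

```text
[ 0.47851621 -0.32639588  0.14651338] -15.99796999404018 0.17103740259846287 [ 0.34595234  1.1036019  -3.77546322]
[ -2.97181171 -52.40159905   0.5739734 ]
```

Request:
jog_arm(
  moves=[
    {"fingers":1,"xyz":[-0.3,-4.8,0],"angular":[0,0,-0.165]},
    {"fingers":1,"xyz":[-0.6,-9.6,0],"angular":[0,0,-0.33]},
    {"fingers":1,"xyz":[-0.9,-14.4,0],"angular":[0,0,-0.495]},
    {"fingers":1,"xyz":[-1.2,-19.2,0],"angular":[0,0,-0.66]},
    {"fingers":1,"xyz":[-1.5,-24,0],"angular":[0,0,-0.825]},
    {"fingers":1,"xyz":[-1.8,-28.8,0],"angular":[0,0,-0.99]},
    {"fingers":1,"xyz":[-2.1,-33.6,0],"angular":[0,0,-1.155]},
    {"fingers":1,"xyz":[-2.4,-38.4,0],"angular":[0,0,-1.32]},
    {"fingers":1,"xyz":[-2.7,-43.2,0],"angular":[0,0,-1.485]},
    {"fingers":1,"xyz":[-2.9,-48,0],"angular":[0,0,-1.65]},
    {"fingers":1,"xyz":[-3,-52.4,0],"angular":[0,0,-1.81]},
    {"fingers":1,"xyz":[-3,-52.4,0],"angular":[0,0,-1.81]},
  ],
)

```text
clock: 4.65
position: [0.5913, 0.1913, 0.142]
ee_rot: [-2.254, -2.182, -0.0]
force: [-0.2, -0.7, -3.1]
width: 0.175
```

```bash
python3 - <<'E'
from h import *
im=imaging.get_image('wrist'); cv2.imwrite('pics/w2.png',im[:,:,::-1])
t,Rt,s=pose(); print(t,np.degrees(np.arctan2(Rt[1,0],Rt[0,0])),Rt[:,2],s['width'],s['joints'],s['clock'])
print(rel([.5944,.1855,.034]))
c=np.array([.5814,.161]);a=np.radians(87.7);X=np.array([np.cos(a),np.sin(a)]);Y=np.array([-X[1],X[0]])
for n,p in dict(rimNE=(.1,-.06,.05),rimNW=(.1,.06,.05),rW=(-.05,.06,.05),rE=(-.05,-.06,.05),mate=(.075,.038,.03)).items(): print(n,proj('wrist',[[*(c+p[0]*X+p[1]*Y),p[2]]]).round(1))
E
```

```text
[0.59131143 0.18829765 0.14180741] 87.86989258739376 [-3.07385108e-03  6.29220741e-04 -9.99995078e-01] 0.1721884104567708 [-0.10784516  0.56549277 -0.42396588  1.67120916  0.26892098  0.96571195
 -0.66516226] 4.7
[-0.27363893  0.3524077  10.77956216]
rimNE [[385.9 117.7]]
rimNW [[227.1 117.1]]
rW [[239.5 293.5]]
rE [[375.3 294.2]]
mate [[262.4 148.6]]
```

View pics/w2.png

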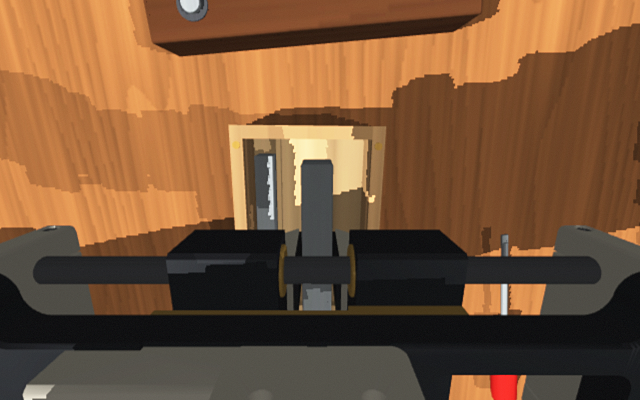

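The wrist view shows the case's far rim corners at (228,125) and (386,127), as predicted apart from the settling lag. The bar is centred in the free floor, to the right of the mate (265,190). The stop's edge slants about 5° relative to the case. Descending.

Request:
jog_arm(
  moves=[
    {"fingers":1,"xyz":[0,0.3,3],"angular":[0,0,0]},
    {"fingers":1,"xyz":[0,0.3,6],"angular":[0,0,0]},
    {"fingers":1,"xyz":[0,0.3,8.5],"angular":[0,0,0]},
    {"fingers":1,"xyz":[0,0.3,10],"angular":[0,0,0]},
    {"fingers":1,"xyz":[0,0.3,10.5],"angular":[0,0,0]},
    {"fingers":1,"xyz":[0,0.3,10.5],"angular":[0,0,0]},
    {"fingers":1,"xyz":[0,0.3,10.5],"angular":[0,0,0]},
  ],
)

```text
clock: 5.58
position: [0.5962, 0.1865, 0.0396]
ee_rot: [2.265, 2.176, 0.002]
force: [-0.6, 0.5, -2.5]
width: 0.174
```

Request:
jog_arm(
  moves=[
    {"fingers":1,"xyz":[0,0,0.3],"angular":[0,0,0]},
    {"fingers":1,"xyz":[0,0,0.5],"angular":[0,0,0]},
    {"fingers":1,"xyz":[0,0,0.6],"angular":[0,0,0]},
    {"fingers":1,"xyz":[0,0,0.6],"angular":[0,0,0]},
  ],
)

```text
clock: 6.08
position: [0.5955, 0.1863, 0.0326]
ee_rot: [-2.265, -2.177, 0.0]
force: [-0.7, 1.4, -3.2]
width: 0.171
```

Request:
jog_arm(
  moves=[
    {"fingers":1,"xyz":[0,0,0.1],"angular":[0,0,0]},
    {"fingers":1,"xyz":[0,0,0.1],"angular":[0,0,0]},
    {"fingers":0.5,"xyz":[0,0,0.1],"angular":[0,0,0]},
    {"fingers":0.5,"xyz":[0,0,0.1],"angular":[0,0,0]},
    {"fingers":0.5,"xyz":[0,0,0.1],"angular":[0,0,0]},
    {"fingers":0.5,"xyz":[0,0,-2],"angular":[0,0,0]},
    {"fingers":0.5,"xyz":[0,0,-5],"angular":[0,0,0]},
    {"fingers":0.5,"xyz":[0,0,-9],"angular":[0,0,0]},
    {"fingers":0.5,"xyz":[0,0,-12],"angular":[0,0,0]},
    {"fingers":0.5,"xyz":[0,0,-12],"angular":[0,0,0]},
  ],
)

```text
clock: 7.32
position: [0.5971, 0.1871, 0.1554]
ee_rot: [2.264, 2.175, 0.007]
force: [-0.3, 0.3, -0.3]
width: 0.253
```

```bash
python3 - <<'E'
from h import *
im=imaging.get_image('wrist'); cv2.imwrite('pics/w3.png',im[:,:,::-1])
t,Rt,s=pose(); print(t,np.degrees(np.arctan2(Rt[1,0],Rt[0,0])),s['width'],s['force'],s['joints'],s['clock'])
E
```

```text
[0.59615239 0.18654443 0.15367918] 87.69644639754583 0.24989021915828488 [ 0.31834773 -0.19774033 -0.09234145] [-0.1024096   0.55637341 -0.4264525   1.65337014  0.26533049  0.98734451
 -0.65895433] 7.375
```

View pics/w3.png

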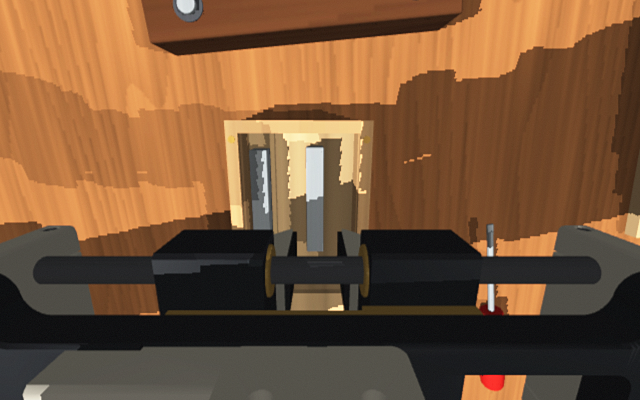

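The loose parallel lies on the case floor, clear of the mate and released. Next I'll move behind the lid's outer end.

Request:
jog_arm(
  moves=[
    {"fingers":-0.3,"xyz":[-6,-0.3,0],"angular":[0,0,0]},
    {"fingers":-0.3,"xyz":[-12,-0.6,0],"angular":[0,0,0]},
    {"fingers":-0.3,"xyz":[-18,-0.9,0],"angular":[0,0,0]},
    {"fingers":-0.3,"xyz":[-24,-1.2,0],"angular":[0,0,0]},
    {"fingers":-0.3,"xyz":[-31,-1.5,0],"angular":[0,0,0]},
    {"fingers":-0.3,"xyz":[-31,-1.5,0],"angular":[0,0,0]},
    {"fingers":-0.3,"xyz":[-31,-1.5,0],"angular":[0,0,0]},
    {"fingers":-0.3,"xyz":[-31,-1.5,4],"angular":[0,0,0]},
    {"fingers":-0.3,"xyz":[-31,-1.5,8],"angular":[0,0,0]},
    {"fingers":-0.3,"xyz":[-31,-1.5,9.7],"angular":[0,0,0]},
    {"fingers":-0.3,"xyz":[-31,-1.5,9.7],"angular":[0,0,0]},
    {"fingers":-0.3,"xyz":[-31,-1.5,9.7],"angular":[0,0,0]},
  ],
)

```text
clock: 8.88
position: [0.5692, -0.1222, 0.057]
ee_rot: [2.264, 2.176, 0.002]
force: [-0.2, 0.6, -0.4]
width: 0.65
```

```bash
python3 - <<'E'
from h import *
im=imaging.get_image('wrist'); cv2.imwrite('pics/w4.png',im[:,:,::-1])
im=imaging.get_image('side'); cv2.imwrite('pics/s4.png',cv2.resize(im[130:300,200:460],None,fx=3,fy=3)[:,:,::-1])
t,Rt,s=pose(); print(t,np.degrees(np.arctan2(Rt[1,0],Rt[0,0])),Rt[:,2],s['width'],s['force'],s['clock'])
E
```

```text
[ 0.56923735 -0.1226831   0.05716879] 87.71167616940036 [ 2.38733488e-03 -3.23795246e-04 -9.99997098e-01] 0.6512515765500423 [-0.04408449 -0.22992259  0.34291133] 8.975
```

View pics/w4.png

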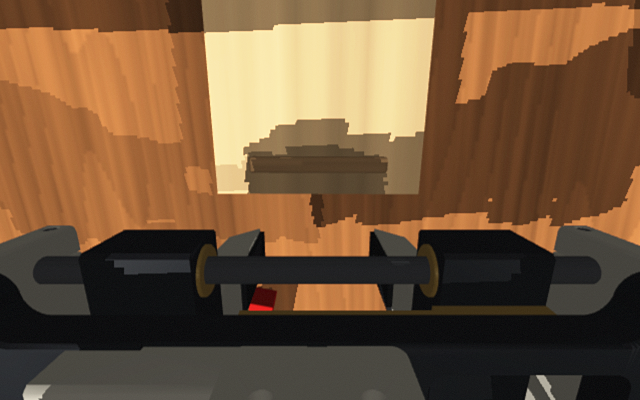

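The lid end is centred in front of the fingers (columns 217–420, jaw centre 318). I'll approach and begin pushing gently.

Request:
jog_arm(
  moves=[
    {"fingers":-0.3,"xyz":[1,0,0.1],"angular":[0,0,0]},
    {"fingers":-0.3,"xyz":[1.6,0,0.1],"angular":[0,0,0]},
    {"fingers":-0.3,"xyz":[2,0,0.1],"angular":[0,0,0]},
    {"fingers":-0.3,"xyz":[2.3,0,0.1],"angular":[0,0,0]},
    {"fingers":-0.3,"xyz":[2.6,0,0.1],"angular":[0,0,0]},
    {"fingers":-0.3,"xyz":[2.9,0,0.1],"angular":[0,0,0]},
    {"fingers":-0.3,"xyz":[3.2,0,0.1],"angular":[0,0,0]},
    {"fingers":-0.3,"xyz":[3.5,0,0.1],"angular":[0,0,0]},
  ],
)

```text
clock: 9.98
position: [0.5696, -0.0901, 0.0548]
ee_rot: [2.266, 2.173, -0.003]
force: [-0.2, -6.7, 1.8]
width: 0.646
```

Request:
jog_arm(
  moves=[
    {"fingers":-0.3,"xyz":[0.35,0,-0.1],"angular":[0,0,-0.008]},
    {"fingers":-0.3,"xyz":[0.7,0,-0.1],"angular":[0,0,-0.017]},
    {"fingers":-0.3,"xyz":[1.05,0,-0.1],"angular":[0,0,-0.026]},
    {"fingers":-0.3,"xyz":[1.4,0,-0.1],"angular":[0,0,-0.035]},
    {"fingers":-0.3,"xyz":[1.75,0,-0.1],"angular":[0,0,-0.044]},
    {"fingers":-0.3,"xyz":[2.1,0,-0.1],"angular":[0,0,-0.053]},
    {"fingers":-0.3,"xyz":[2.45,0,-0.1],"angular":[0,0,-0.062]},
    {"fingers":-0.3,"xyz":[2.8,0,-0.1],"angular":[0,0,-0.071]},
    {"fingers":-0.3,"xyz":[3.1,0,-0.1],"angular":[0,0,-0.08]},
    {"fingers":-0.3,"xyz":[3.4,0,-0.1],"angular":[0,0,-0.087]},
    {"fingers":-0.3,"xyz":[3.6,0,-0.1],"angular":[0,0,-0.087]},
  ],
)

```text
clock: 11.35
position: [0.5711, -0.0517, 0.0557]
ee_rot: [2.169, 2.273, 0.0]
force: [0.3, -4.7, -2.2]
width: 0.647
```

```bash
python3 - <<'E'
from h import *
im=imaging.get_image('top'); cv2.imwrite('pics/t5.png',cv2.resize(im[130:250,190:390],None,fx=4,fy=4,interpolation=cv2.INTER_CUBIC)[:,:,::-1])
t,Rt,s=pose(); print(t,np.degrees(np.arctan2(Rt[1,0],Rt[0,0])),s['width'],s['force'],s['clock'])
E
```

```text
[ 0.57109045 -0.05139522  0.05576597] 92.70459578411946 0.6468826300134165 [ 0.60557348 -3.97719742 -1.73316561] 11.4
```

View pics/t5.png

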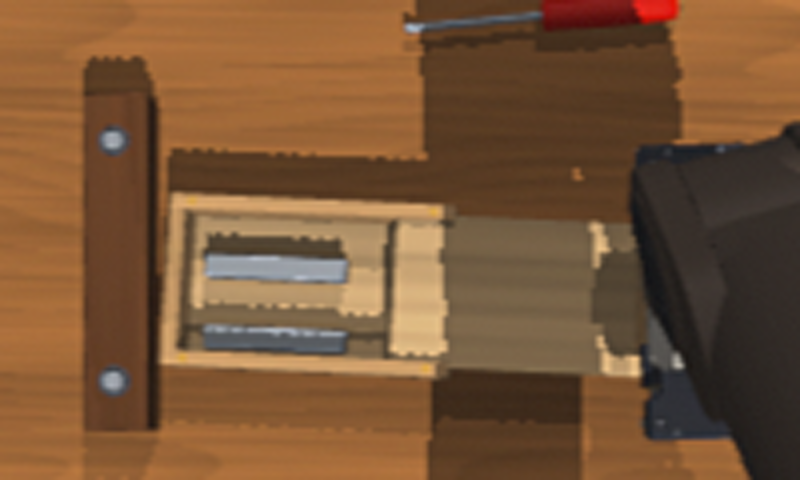

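```bash
python3 - <<'E'
from h import *
def c1(l): return [(190+u/4-.375,130+v/4-.375) for u,v in l]
c=unproj('top',c1([(173,194),(162,365),(434,377),(446,206)]),.05);print(c.round(4),c.mean(0))
ax=(c[0]+c[1]-c[2]-c[3])/2;print(np.degrees(np.arctan2(ax[1],ax[0])),np.degrees(np.arctan2(*(c[0]-c[1])[[1,0]]))+90)
s=unproj('top',c1([(148,93),(150,430)]),.045);print('stop top',s,np.linalg.norm(s[0]-s[1]),np.degrees(np.arctan2(*(s[0]-s[1])[[1,0]])))
s=unproj('top',c1([(157,95),(158,430)]),.0);print('stop bot',s,np.degrees(np.arctan2(*(s[0]-s[1])[[1,0]])))
E
```

```text
[[0.64   0.3099 0.05  ]
 [0.5197 0.3124 0.05  ]
 [0.5156 0.1226 0.05  ]
 [0.6356 0.1175 0.05  ]] [0.57770971 0.21560297 0.05      ]
88.72569212202328 88.81748589748464
stop top [[0.71280351 0.33198347 0.045     ]
 [0.4744346  0.31991462 0.045     ]] 0.23867424274065038 2.898466063070724
stop bot [[0.72065226 0.33613393 0.        ]
 [0.47445123 0.32452012 0.        ]] 2.7007578352653248
```

The case has only turned to 88.8°, against about 92.8° for the stop, because finger friction holds the tail. The gap is about 14 mm. I'll nudge the lid's outer end sideways (+x) by about 18 mm from its flank.

Request:
jog_arm(
  moves=[
    {"fingers":-0.3,"xyz":[-2,0,0],"angular":[0,0,0]},
    {"fingers":1,"xyz":[-3,0,0],"angular":[0,0,0]},
    {"fingers":1,"xyz":[-3,-3,-5],"angular":[0,0,0]},
    {"fingers":1,"xyz":[0,-7,-5],"angular":[0,0,0]},
    {"fingers":1,"xyz":[3.5,-9,-5],"angular":[0,0,0]},
    {"fingers":1,"xyz":[3.5,-9,-5],"angular":[0,0,0]},
    {"fingers":1,"xyz":[3.5,-9,-2],"angular":[0,0,0]},
    {"fingers":1,"xyz":[3.5,-9,0.8],"angular":[0,0,0]},
    {"fingers":1,"xyz":[3.5,-9,0.8],"angular":[0,0,0]},
    {"fingers":1,"xyz":[3.5,-9,0.8],"angular":[0,0,0]},
  ],
)

```text
clock: 12.65
position: [0.4802, -0.0215, 0.0484]
ee_rot: [2.169, 2.272, 0.001]
force: [0.3, -0.5, 0.1]
width: 0.005
```

Request:
jog_arm(
  moves=[
    {"fingers":1,"xyz":[0,0.5,0],"angular":[0,0,0]},
    {"fingers":1,"xyz":[0,1,0],"angular":[0,0,0]},
    {"fingers":1,"xyz":[0,1.4,0],"angular":[0,0,0]},
    {"fingers":1,"xyz":[0,1.7,0],"angular":[0,0,0]},
    {"fingers":1,"xyz":[0,2,0],"angular":[0,0,0]},
    {"fingers":1,"xyz":[0,2.3,0],"angular":[0,0,0]},
  ],
)

```text
clock: 13.4
position: [0.5025, -0.0201, 0.0477]
ee_rot: [-2.169, -2.273, 0.0]
force: [-1.6, 0.7, 0.4]
width: 0.006
```

Request:
jog_arm(
  moves=[
    {"fingers":1,"xyz":[0,0.3,0],"angular":[0,0,0]},
    {"fingers":1,"xyz":[0,0.6,0],"angular":[0,0,0]},
    {"fingers":1,"xyz":[0,0.9,0],"angular":[0,0,0]},
    {"fingers":1,"xyz":[0,1.2,0],"angular":[0,0,0]},
    {"fingers":1,"xyz":[0,1.5,0],"angular":[0,0,0]},
    {"fingers":1,"xyz":[0,1.7,0],"angular":[0,0,0]},
    {"fingers":1,"xyz":[0,1.7,0],"angular":[0,0,0]},
  ],
)

```text
clock: 14.28
position: [0.5198, -0.0191, 0.0478]
ee_rot: [2.169, 2.273, 0.001]
force: [-0.4, -1.1, -0.3]
width: 0.005
```

```bash
python3 - <<'E'
from h import *
im=imaging.get_image('top'); cv2.imwrite('pics/t6.png',cv2.resize(im[130:250,190:390],None,fx=4,fy=4,interpolation=cv2.INTER_CUBIC)[:,:,::-1])
t,Rt,s=pose(); print(t,np.degrees(np.arctan2(Rt[1,0],Rt[0,0])),s['width'],s['force'],s['clock'])
E
```

```text
[ 0.51976009 -0.01906038  0.04778507] 92.69582908951662 -0.001616089873432177 [-0.63444343  0.05062153 -0.41340105] 14.325
```

View pics/t6.png

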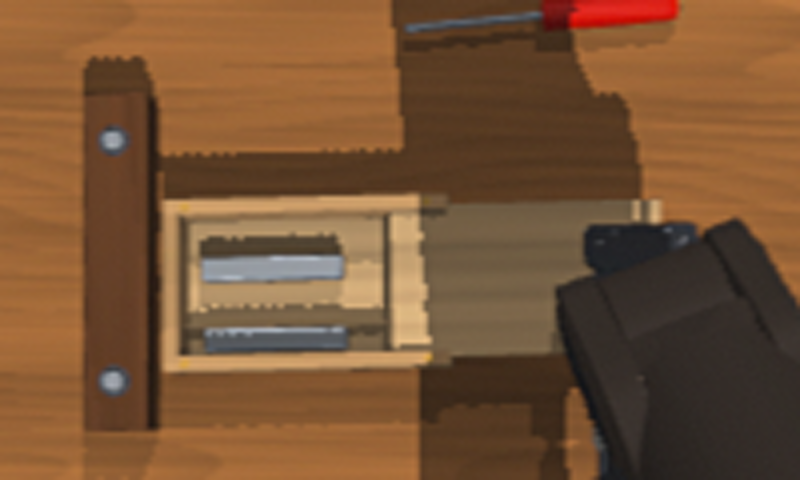

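The nudge brought the case square to the stop: its long edges slope −1.5° in the image, equivalent to about 92.7°. The gap is about 14 mm. I'll go back behind the lid end.

Request:
jog_arm(
  moves=[
    {"fingers":1,"xyz":[0,-1.5,0],"angular":[0,0,0]},
    {"fingers":1,"xyz":[0,-1.5,-5],"angular":[0,0,0]},
    {"fingers":1,"xyz":[-2,1.5,-5.5],"angular":[0,0,0]},
    {"fingers":-0.3,"xyz":[-5,5,-5.5],"angular":[0,0,0]},
    {"fingers":-0.3,"xyz":[-6.5,7.3,-5.5],"angular":[0,0,0]},
    {"fingers":-0.3,"xyz":[-6.5,7.3,-5.5],"angular":[0,0,0]},
    {"fingers":-0.3,"xyz":[-6.5,7.3,-5.5],"angular":[0,0,0]},
    {"fingers":-0.3,"xyz":[-6.5,7.3,-3],"angular":[0,0,0]},
    {"fingers":-0.3,"xyz":[-6.5,7.3,-0.8],"angular":[0,0,0]},
    {"fingers":-0.3,"xyz":[-6.5,7.3,-0.8],"angular":[0,0,0]},
    {"fingers":-0.3,"xyz":[-6.5,7.3,-0.8],"angular":[0,0,0]},
  ],
)

```text
clock: 15.7
position: [0.5953, -0.0802, 0.0566]
ee_rot: [2.168, 2.274, 0.001]
force: [0.9, 0.6, 0.0]
width: 0.651
```

```bash
python3 - <<'E'
from h import *
im=imaging.get_image('wrist'); cv2.imwrite('pics/w7.png',im[:,:,::-1])
t,Rt,s=pose(); print(t,np.degrees(np.arctan2(Rt[1,0],Rt[0,0])),Rt[:,2],s['width'],s['force'],s['clock'])
E
```

```text
[ 0.59572719 -0.08032437  0.05683879] 92.72191105839741 [ 1.30561535e-03  2.67384578e-06 -9.99999148e-01] 0.6472879822304485 [ 0.66272616  0.30063656 -0.88075798] 15.75
```

View pics/w7.png

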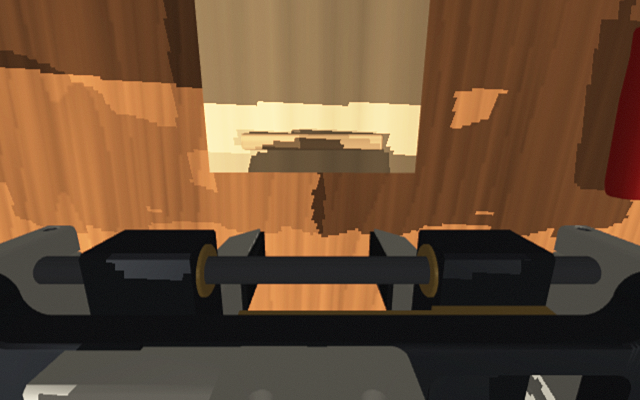

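The lid end is square and centred in the view (columns 210–415). Pushing now.

Request:
jog_arm(
  moves=[
    {"fingers":-0.3,"xyz":[1.5,0,0.1],"angular":[0,0,0]},
    {"fingers":-0.3,"xyz":[2.5,0,0.1],"angular":[0,0,0]},
    {"fingers":-0.3,"xyz":[3,0,0.1],"angular":[0,0,0]},
    {"fingers":-0.3,"xyz":[3.3,0,0.1],"angular":[0,0,0]},
    {"fingers":-0.3,"xyz":[3.6,0,0.1],"angular":[0,0,0]},
    {"fingers":-0.3,"xyz":[3.9,0,0.1],"angular":[0,0,0]},
    {"fingers":-0.3,"xyz":[4.2,0,0.1],"angular":[0,0,0]},
    {"fingers":-0.3,"xyz":[4.5,0,0.1],"angular":[0,0,0]},
    {"fingers":-0.3,"xyz":[4.8,0,0.1],"angular":[0,0,0]},
  ],
)

```text
clock: 16.88
position: [0.5934, -0.0354, 0.0548]
ee_rot: [2.17, 2.269, -0.003]
force: [-0.1, -6.4, 1.1]
width: 0.653
```

Request:
jog_arm(
  moves=[
    {"fingers":-0.3,"xyz":[0.3,0,0],"angular":[0,0,0]},
    {"fingers":-0.3,"xyz":[0.6,0,0],"angular":[0,0,0]},
    {"fingers":-0.3,"xyz":[0.9,0,0],"angular":[0,0,0]},
    {"fingers":-0.3,"xyz":[1.2,0,0],"angular":[0,0,0]},
  ],
)

```text
clock: 17.38
position: [0.593, -0.0254, 0.0548]
ee_rot: [2.17, 2.266, -0.005]
force: [0.5, -10.9, 2.1]
width: 0.651
```

Request:
jog_arm(
  moves=[
    {"fingers":-0.3,"xyz":[0.4,0,-0.1],"angular":[0,0,0]},
    {"fingers":-0.3,"xyz":[0.8,0,-0.1],"angular":[0,0,0]},
    {"fingers":-0.3,"xyz":[1.2,0,-0.1],"angular":[0,0,0]},
    {"fingers":-0.3,"xyz":[1.6,0,-0.1],"angular":[0,0,0]},
    {"fingers":-0.3,"xyz":[2,0,-0.1],"angular":[0,0,0]},
    {"fingers":-0.3,"xyz":[2.4,0,-0.1],"angular":[0,0,0]},
    {"fingers":-0.3,"xyz":[2.8,0,-0.1],"angular":[0,0,0]},
    {"fingers":-0.3,"xyz":[3.2,0,-0.1],"angular":[0,0,0]},
    {"fingers":-0.3,"xyz":[3.6,0,-0.1],"angular":[0,0,0]},
    {"fingers":-0.3,"xyz":[4,0,-0.1],"angular":[0,0,0]},
  ],
)

```text
clock: 18.62
position: [0.591, 0.0145, 0.0552]
ee_rot: [2.171, 2.267, -0.006]
force: [2.9, -10.4, -3.3]
width: 0.65
```

```bash
python3 - <<'E'
from h import *
im=imaging.get_image('top'); cv2.imwrite('pics/t8.png',cv2.resize(im[130:250,190:390],None,fx=4,fy=4,interpolation=cv2.INTER_CUBIC)[:,:,::-1])
t,Rt,s=pose(); print(t,np.degrees(np.arctan2(Rt[1,0],Rt[0,0])),s['width'],s['force'],s['clock'])
E
```

```text
[0.59101475 0.01525056 0.0552912 ] 92.50866523339442 0.6525653711407067 [  2.55986154 -10.72433657  -3.19820945] 18.675
```

View pics/t8.png

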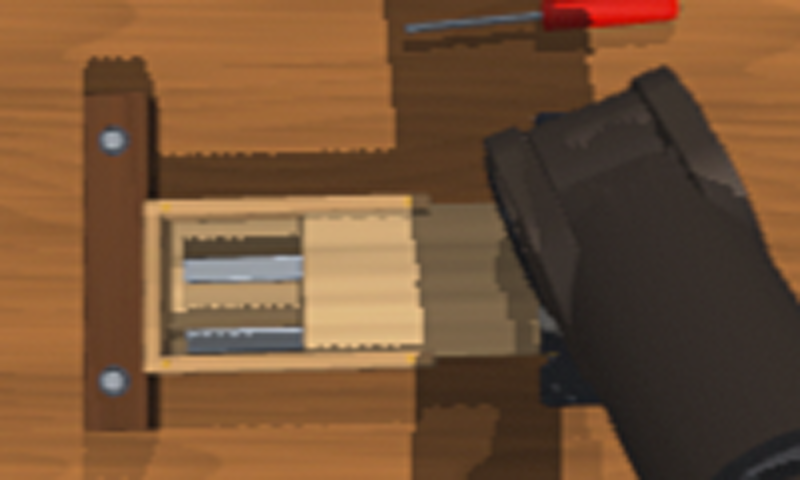

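The case bears flush on the stop and the lid is sliding in at about 11 N. Continuing.

Request:
jog_arm(
  moves=[
    {"fingers":-0.3,"xyz":[0.4,0,-0.05],"angular":[0,0,0]},
    {"fingers":-0.3,"xyz":[0.9,0,-0.05],"angular":[0,0,0]},
    {"fingers":-0.3,"xyz":[1.4,0,-0.05],"angular":[0,0,0]},
    {"fingers":-0.3,"xyz":[1.9,0,-0.05],"angular":[0,0,0]},
    {"fingers":-0.3,"xyz":[2.4,0,-0.05],"angular":[0,0,0]},
    {"fingers":-0.3,"xyz":[2.9,0,-0.05],"angular":[0,0,0]},
    {"fingers":-0.3,"xyz":[3.4,0,-0.05],"angular":[0,0,0]},
    {"fingers":-0.3,"xyz":[3.9,0,-0.05],"angular":[0,0,0]},
    {"fingers":-0.3,"xyz":[4.4,0,-0.05],"angular":[0,0,0]},
    {"fingers":-0.3,"xyz":[4.9,0,-0.05],"angular":[0,0,0]},
    {"fingers":-0.3,"xyz":[5.4,0,-0.05],"angular":[0,0,0]},
  ],
)

```text
clock: 20.05
position: [0.5886, 0.0683, 0.0555]
ee_rot: [2.171, 2.267, -0.006]
force: [3.4, -10.9, -3.4]
width: 0.65
```

Request:
jog_arm(
  moves=[
    {"fingers":-0.3,"xyz":[0.4,0,0],"angular":[0,0,0]},
    {"fingers":-0.3,"xyz":[0.8,0,0],"angular":[0,0,0]},
    {"fingers":-0.3,"xyz":[1.2,0,0],"angular":[0,0,0]},
    {"fingers":-0.3,"xyz":[1.6,0,0],"angular":[0,0,0]},
    {"fingers":-0.3,"xyz":[2,0,0],"angular":[0,0,0]},
    {"fingers":-0.3,"xyz":[2.4,0,0],"angular":[0,0,0]},
    {"fingers":-0.3,"xyz":[2.8,0,0],"angular":[0,0,0]},
    {"fingers":-0.3,"xyz":[3.2,0,0],"angular":[0,0,0]},
  ],
)

```text
clock: 21.05
position: [0.5872, 0.1001, 0.0554]
ee_rot: [2.171, 2.266, -0.007]
force: [2.8, -11.0, -3.8]
width: 0.649
```

Request:
jog_arm(
  moves=[
    {"fingers":-0.3,"xyz":[0.2,0,0],"angular":[0,0,0]},
    {"fingers":-0.3,"xyz":[0.4,0,0],"angular":[0,0,0]},
    {"fingers":-0.3,"xyz":[0.6,0,0],"angular":[0,0,0]},
    {"fingers":-0.3,"xyz":[0.8,0,0],"angular":[0,0,0]},
  ],
)

```text
clock: 21.55
position: [0.5868, 0.1081, 0.0554]
ee_rot: [2.171, 2.266, -0.007]
force: [3.6, -11.2, -4.3]
width: 0.654
```

Request:
jog_arm(
  moves=[
    {"fingers":-0.3,"xyz":[0.15,0,0],"angular":[0,0,0]},
    {"fingers":-0.3,"xyz":[0.3,0,0],"angular":[0,0,0]},
  ],
)

```text
clock: 21.8
position: [0.5867, 0.1111, 0.0554]
ee_rot: [2.171, 2.266, -0.007]
force: [3.1, -10.5, -4.0]
width: 0.652
```

Request:
jog_arm(
  moves=[
    {"fingers":-0.3,"xyz":[0.15,0,0],"angular":[0,0,0]},
    {"fingers":-0.3,"xyz":[0.3,0,0],"angular":[0,0,0]},
  ],
)

```text
clock: 22.05
position: [0.5865, 0.114, 0.0554]
ee_rot: [2.171, 2.266, -0.007]
force: [3.1, -10.9, -4.0]
width: 0.648
```

Request:
jog_arm(
  moves=[
    {"fingers":-0.3,"xyz":[0.1,0,0],"angular":[0,0,0]},
    {"fingers":-0.3,"xyz":[0.2,0,0],"angular":[0,0,0]},
  ],
)

```text
clock: 22.3
position: [0.5865, 0.1151, 0.0553]
ee_rot: [2.171, 2.265, -0.009]
force: [2.5, -15.4, -3.1]
width: 0.652
```

Request:
jog_arm(
  moves=[
    {"fingers":-0.3,"xyz":[0.1,0,0],"angular":[0,0,0]},
    {"fingers":-0.3,"xyz":[0.2,0,0],"angular":[0,0,0]},
  ],
)

```text
clock: 22.55
position: [0.5866, 0.1152, 0.0552]
ee_rot: [2.171, 2.263, -0.011]
force: [3.9, -20.1, -3.1]
width: 0.655
```

Request:
jog_arm(
  moves=[
    {"fingers":-0.3,"xyz":[0.1,0,0],"angular":[0,0,0]},
    {"fingers":-0.3,"xyz":[0.2,0,0],"angular":[0,0,0]},
  ],
)

```text
clock: 22.8
position: [0.5868, 0.1155, 0.0551]
ee_rot: [2.171, 2.261, -0.013]
force: [4.3, -23.5, -2.4]
width: 0.646
```

A hard stop came at TCP y = 0.1155 (about 0.117 expected) with the force rising to 24 N, so the lid is home. Backing off and checking numerically, since my picture allowance is used up.

Request:
jog_arm(
  moves=[
    {"fingers":-0.3,"xyz":[-1,0,0],"angular":[0,0,0]},
    {"fingers":-0.3,"xyz":[-4,0,0],"angular":[0,0,0]},
    {"fingers":-0.3,"xyz":[-10,0,0],"angular":[0,0,0]},
    {"fingers":-0.3,"xyz":[-16,0,-4],"angular":[0,0,0]},
    {"fingers":-0.3,"xyz":[-22,0,-10],"angular":[0,0,0]},
    {"fingers":-0.3,"xyz":[-28,0,-15],"angular":[0,0,0]},
    {"fingers":-0.3,"xyz":[-34,0,-15],"angular":[0,0,0]},
    {"fingers":-0.3,"xyz":[-34,0,-15],"angular":[0,0,0]},
    {"fingers":-0.3,"xyz":[-34,0,-15],"angular":[0,0,0]},
  ],
)

```text
clock: 23.92
position: [0.6016, -0.2191, 0.207]
ee_rot: [2.174, 2.265, -0.001]
force: [0.3, 0.8, -0.8]
width: 0.65
```

```bash
python3 - <<'E'
from h import *
im=imaging.get_image('top'); cv2.imwrite('pics/t9.png',im[:,:,::-1])
t,Rt,s=pose(); print(t,s['force'],s['clock'])
# light wood mask of the closed case (top view), with shadowed pixels separate
roi=im[160:240,205:320].astype(int)
hsv=cv2.cvtColor(im,cv2.COLOR_RGB2HSV)[160:240,205:320]
for r in range(15,72,4):
    print(160+r,' '.join('%d/%d'%(hsv[r,c,1],hsv[r,c,2]) for c in range(85,112)) if r%12==3 else '')
m=((hsv[:,:,1]<150)&(hsv[:,:,2]>60)).astype(np.uint8)
m=cv2.morphologyEx(m,cv2.MORPH_OPEN,np.ones((3,3)))
n,l,st,ce=cv2.connectedComponentsWithStats(m); k=1+np.argmax(st[1:,4]); print(st[k],205+st[k,0],160+st[k,1])
cnt=cv2.findContours((l==k).astype(np.uint8),cv2.RETR_EXTERNAL,cv2.CHAIN_APPROX_NONE)[0][0]
rect=cv2.minAreaRect(cnt); b=cv2.boxPoints(rect)+[205,160]; print(rect,b)
w=unproj('top',b,.05); print(w.round(4)); print([np.linalg.norm(w[i]-w[(i+1)%4]).round(4) for i in range(4)])
E
```

```text
[ 0.60153063 -0.21596374  0.20631129] [-1.00378921  1.05576715 -0.01673444] 23.975
175 152/82 149/84 154/83 152/84 149/82 154/83 161/117 165/153 164/154 162/153 162/153 165/153 164/154 163/156 164/157 166/157 162/135 152/87 150/85 154/88 152/87 156/88 154/88 155/87 150/85 151/83 150/85
179 
183 
187 105/183 108/120 109/147 106/200 104/219 104/219 105/222 107/190 145/135 166/158 167/160 166/160 168/161 167/162 167/165 163/167 164/145 158/92 155/89 150/92 152/92 155/92 155/92 155/92 157/91 154/93 152/92
191 
195 
199 113/212 124/202 123/185 114/190 107/217 107/217 108/219 104/188 135/145 170/169 169/171 167/171 170/170 167/170 167/171 163/150 157/101 153/90 154/93 157/94 155/94 159/93 152/94 155/94 156/93 155/94 156/95
203 
207 
211 109/217 117/205 122/203 113/215 105/219 104/220 105/222 106/195 122/134 162/146 168/164 165/165 164/165 164/165 163/167 163/144 152/92 152/89 154/91 157/91 154/91 154/91 154/91 151/91 152/92 157/91 154/91
215 
219 
223 165/131 166/132 164/132 164/134 165/133 163/133 163/133 162/134 164/145 166/160 164/162 165/161 165/139 155/89 152/87 158/89 153/90 155/89 156/90 156/90 153/90 154/91 156/90 161/90 154/91 157/91 159/90
227 
231 
[  20   18   74   46 3269] 225 178
((56.5, 40.5), (45.0, 73.0), 90.0) [[225. 178.]
 [298. 178.]
 [298. 223.]
 [225. 223.]]
[[0.6399 0.3321 0.05  ]
 [0.6442 0.1265 0.05  ]
 [0.518  0.123  0.05  ]
 [0.5134 0.3264 0.05  ]]
[np.float64(0.2057), np.float64(0.1262), np.float64(0.2035), np.float64(0.1266)]
```

```bash
python3 - <<'E'
from h import *
im=cv2.imread('pics/t9.png').astype(float)
b=im[:,:,0]
for r in range(178,225,2):
    g=np.abs(np.diff(b[r,290:303])); k=g.argmax(); w=g[max(k-1,0):k+2]; e=290.5+(np.arange(max(k-1,0),k+2)[:len(w)]*w).sum()/w.sum()
    h=np.diff(b[r,215:236]); print(r,round(e,2),'left',215.5+h.argmax(), g.max())
u0=cv2.imread('pics/top0.png'); d=cv2.absdiff(u0,cv2.imread('pics/t9.png')).max(2)
print('beaker diff',d[265:298,150:190].mean(),'jar',d[155:180,452:482].mean(),'screwdriver',d[124:140,288:362].mean())
E
```

```text
178 296.24 left 229.5 10.0
180 297.05 left 225.5 26.0
182 297.33 left 225.5 21.0
184 297.13 left 225.5 35.0
186 297.29 left 225.5 51.0
188 297.3 left 225.5 51.0
190 297.41 left 225.5 43.0
192 297.21 left 225.5 42.0
194 297.28 left 225.5 47.0
196 297.27 left 225.5 45.0
198 297.27 left 225.5 46.0
200 297.41 left 225.5 43.0
202 297.6 left 225.5 37.0
204 297.5 left 225.5 38.0
206 297.42 left 230.5 49.0
208 297.42 left 225.5 47.0
210 297.45 left 225.5 48.0
212 297.69 left 225.5 38.0
214 297.66 left 225.5 38.0
216 298.44 left 225.5 23.0
218 297.81 left 225.5 29.0
220 297.75 left 225.5 29.0
222 301.23 left 225.5 8.0
224 301.38 left 215.5 7.0
beaker diff 10.966666666666667 jar 33.3 screwdriver 25.23141891891892
```

```bash
python3 -c "
from h import *
print(job.sign_off(), arm.observe()['clock'])"
```

```text
the job is handed in; nothing more can be done
the job is handed in; nothing more can be done
```

The job is handed in at about 24 s on the robot's clock. The loose parallel is in the case, the lid is home, and the closed case stands against the planing stop.

- **Parallel:** I picked the bright grey bar, which measured 100 x 16 mm; the dark grey look-alike measured 75 mm. I laid it beside its mate, and the wrist picture showed it released and lying flat.
- **Case:** My first two-finger push only turned the case about 1° of the 5° needed. I nudged the lid's outer end sideways, and the top picture then showed the case square to the stop. I pushed it up against the stop, where a later picture showed it flush.
- **Lid:** It slid in at about 11 N. It came to a hard end at TCP y = 0.1155, where I expected about 0.117, and the highest force I read was 24 N.

**Last checks:**
- **Lid and side walls:** the lid's end and the side walls' ends fall on one line in the image, within about half a pixel (1 px is about 2.8 mm).
- **Case against the stop:** the case's far edge lies in a single image column at the stop.
- **Less certain:** I had used all 12 picture views, so these final checks are numeric only. The pixel comparison for the jar and screwdriver was inconclusive, because the arm's moving shadow crosses them. The arm's path stayed clear of the jar, screwdriver and beaker.

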